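Hang the cover plate back on the irrigation control box

ROBOT

A 6-joint arm with a two-finger parallel gripper is mounted at the origin on the work surface. World frame = base frame: x ahead of the robot, y to its left, z up, the work surface at z = 0. Lengths are in m, angles in rad, forces in N, time in s.
With the tool pointing down it reaches from about 0.375 to 0.925 m from the base axis. Payload 5.7 kg.
Tool frame: the origin (TCP) lies at the very end of the fingers, on their centre line; the grasp point (between the pads) lies 19 mm behind it; z points along the fingers, y is the line along which they close (so a half turn about z gives the same grasp; the last joint's range is limited). The gripper opens to 88 mm and grips with 3 to 60 N. Pads are 20 mm wide; open, the fingers measure 115 mm over their backs; the gripper's body (75 mm by 178 mm) begins 61 mm behind the grasp point.
Start: joints at [-1.255, 0.359, 1.51, -0, 1.272, -0.115], TCP at [0.251, -0.545, 0.223] pointing down, gripper open.
Joint ranges: [-2.97, 2.97], [-1.01, 2.36], [0.21, 2.38], [-0.96, 4.11], [0.2, 2.71], [-2.98, 2.98]. Speed limits (rad/s): [2.39, 2.39, 3.14, 3.14, 3.14, 3.14].

INTERFACE

Orientations are given as [roll, pitch, yaw] about the fixed x, y, z axes, in that order (R = Rz(yaw) Ry(pitch) Rx(roll)).
In Python, from station import r gives the robot as it stands. The module is installed in compiled form; this text tells all that it offers.
- The arm moves only by the tool move_arm, never from a script. Its argument "targets" is a list of rows, each an object of numbers: "x", "y", "z": the shift along the world's x, y, z scaled (see below); "ax", "ay", "az": the turn, a rotation vector about the world's x, y, z scaled (see below). In form: [{"x": .., "y": .., "z": .., "ax": .., "ay": .., "az": ..}, ...]. A call has 1 to 10 rows; each row shifts and turns the commanded pose from where the row before left it; what a row does not reach is not made up. The controller multiplies each number of a shift by 12 cm and each number of a turn by 0.08 rad. A row lasts 1/12 s, in which the tool goes at most 41.7 mm and 7.16 degrees, less where a joint would pass 70% of its speed; a pose out of reach is approached as far as the arm can. A call with a number of a shift or a turn outside -1 to 1 is refused whole. A call with a gripper value outside its range is refused whole. "fingers" is the closure, from -1 (fully open) to 1 (shut), set as the call begins (left out, the last holds). The fingers move at their own pace and stop on an object; "newtons" is the grip in N (left out, the last holds). Time passes only in rows, so rows that do not move let the fingers close. It gives the time, the measured TCP pose, the force, the opening and the grip force at its end, in the units of the state.
- r.observe(): the state, without advancing time (a new reading comes with each control period).
- r.read_camera(name): name is "side" or "top"; returns a dict with "color" (420x560x3 uint8, red, green, blue), "z_map" (420x560 float32, m along the optical axis (not along the pixel's ray), 0 where there is no reading), "camera_matrix" (3x3 intrinsics, pixels), "R" (3x3) and "t" (3): a world point X has camera coordinates R X + t. Camera axes: x right, y down, z forward; pixel columns grow to the right and rows downward; lengths in m; the calibration is good to about 2 mm. A picture is of the moment at which its call begins.
- r.job_done(): hands the job in; it is judged then, once.
The state is a dict: "clock": time; "joint_pos": joint angles; "joint_velocities": joint speeds; "joint_torque": joint torques, N m; "ee_pos": TCP position; "tcp_rot": TCP orientation; "wrist_force": force on the tool from outside, world axes, zero at the start; "wrist_torque": the same for the moment, N m; "gripper_width": finger opening in m; "gripper_force": force on a finger pad.
Only numpy, scipy, OpenCV 4.12 (cv2) and the standard library are available. Lean on these libraries where they do the work, as an engineer would, in place of code of your own. Each camera call takes 0.05 s, during which the arm holds its last target. There are 200 camera calls.

TASK

Close up the irrigation control box: pick up the loose cover plate by its bar handle, pass the wide part of its keyhole over the screw head on the box's sloped front, then pull the plate straight down the slope until it is fully home on the screw. Leave it hanging straight and flat against the box over the recess, let go, and leave the other things on the bench where they are.

Things in the scene. Friction and masses are not known exactly. Their poses are not given: they have to be found in the camera images.
- cover: Loose aluminium cover plate lying flat, handle up: 150 mm (its x) x 110 mm (y) x 5 mm thick, about 0.3 kg. Origin: centre of its underside; z out of the handle side; +x to the keyhole end, the upper end when it hangs. The keyhole goes right through, on the line y = 0.
- keyhole (a point): Centre of the keyhole's wide hole, on the plate's underside, 28 mm from the plate's centre in +x; axes as the plate. The hole has eight sides, 27 mm across flats. From it a slot 11 mm wide runs in +x and ends 32 mm from here, so the shank of a fully home screw stands 28 mm from here.
- handle (a point): Centre of the plate's bar handle, 45 mm above the underside, over the plate's centre; axes as the plate. The bar is straight, rectangular, 70 mm long (y), 12 mm wide (x), 14 mm deep (z), on two legs 54 mm apart in the clear; 33 mm free between bar and plate.
- screw (a point): Foot of the fixed screw, on the sloped face of the control box, 128 mm above the bench. Its x points straight up the slope, y level, z out of the face along the screw. Shank 8 mm thick, 9 mm long, then a domed head 20 mm across, 5 mm thick (9 to 14 mm off the face). The flat face reaches 60 mm up and 180 mm down the slope from here.
- console: Grey control box fixed to the bench, 220 mm wide; origin under its middle, yaw up to 0.3 rad. Its front slopes 28 degrees from level and looks up and towards the robot (-x at yaw 0); heights 44 mm (near edge) to 156 mm (far edge). An open recess, 76 mm wide, 30 mm deep, 26 to 120 mm down the slope from the screw, is what the cover closes.
- pack: Bystander: small black seedling pack, 130 x 100 x 50 mm high with seedlings to 65 mm; origin under its centre.
- pot: Bystander: green plastic pot, 100 mm across, 90 mm high; origin under its centre.
- cup: Bystander: yellow plastic cup, 84 mm across, 100 mm high; origin under its centre.
- carton: Bystander: white carton lying flat, 90 x 150 x 45 mm high; origin under its centre.
- batten: Bystander: wooden batten lying flat, 250 x 35 x 10 mm; origin under its centre, x along it.
- pencil: Bystander: flat carpenter's pencil, 140 x 12 x 8 mm; origin under its centre, x along it.
- driver: Bystander: screwdriver lying on the bench; x from handle to tip.

How it is judged:
By the outcome, as a careful person would: the job done as asked, in the order asked, and still so for the second after the job is handed in, with the robot touching nothing.
It also fails if it takes over 48 s, if anything falls off the work surface, if the arm or the gripper's body presses on something with over 40 N, if the wrist force passes 120 N, or if a joint passes its speed limit or range.

## Working session

There is one attempt and no reset: what is moved stays moved. The work goes in short steps, Python scripts to look and compute and a tool call to move; the robot and the scene stay as the last step left them, time stands still between calls to the robot, and variables do not carry over. Pictures are saved under pics/ and viewed, at most 10 in all, crops included, and the job is handed in when it is done.

Besides the shell and the picture viewer there is one more tool, called after ">>>" in YAML: its name, and indented under it one key for each argument. move_arm: Moves the arm, as the interface text tells. Its arguments: {"type":"object","properties":{"targets":{"type":"array","items":{"type":"object","properties":{"x":{"type":"number","minimum":-1,"maximum":1},"y":{"type":"number","minimum":-1,"maximum":1},"z":{"type":"number","minimum":-1,"maximum":1},"ax":{"type":"number","minimum":-1,"maximum":1},"ay":{"type":"number","minimum":-1,"maximum":1},"az":{"type":"number","minimum":-1,"maximum":1}}}},"fingers":{"type":"number"},"newtons":{"type":"number"}},"required":["targets"]}

```bash
mkdir -p pics
cat > h.py <<'E'
import numpy as np, cv2
from station import r
def snap(name,fn):
    d=r.read_camera(name); cv2.imwrite(fn,d['color'][:,:,::-1]); np.savez(''+name+'.npz',**d); return d
def cloud(d):
    K=d['camera_matrix'];z=d['z_map'];v,u=np.mgrid[:z.shape[0],:z.shape[1]]
    P=np.stack([(u-K[0,2])/K[0,0]*z,(v-K[1,2])/K[1,1]*z,z],-1)
    W=(P-d['t'])@d['R']; W[z==0]=np.nan; return W
def proj(d,X):
    c=np.atleast_2d(X)@d['R'].T+d['t']; p=c@d['camera_matrix'].T; return p[:,:2]/p[:,2:]
E
python3 - <<'E'
from h import *
for n in('side','top'):
    d=snap(n,f'pics/{n}0.png'); print(n,-d['R'].T@d['t'],d['R'][2],d['camera_matrix'][0,0])
print(r.observe())
E
```

```text
side [0.4343292  0.7742053  0.74965218] [ 0.07202959 -0.76530363 -0.63962653] 471.7235122576413
top [ 0.47026087 -0.00408641  1.08245169] [ 0.02588643  0.01852421 -0.99949324] 442.8845688825442
{'clock': 0.1, 'joint_pos': array([-1.25512742e+00,  3.59416778e-01,  1.51131619e+00, -1.31276044e-05,
        1.27252736e+00, -1.15086752e-01]), 'joint_velocities': array([-0.00021724, -0.00175354, -0.00150345, -0.00087124, -0.00082928,
        0.00161131]), 'joint_torque': array([ 8.32779297e-04, -5.16357923e+01, -2.71407473e+01,  6.77729188e-02,
        2.77022127e-02, -5.30771911e-05]), 'ee_pos': array([ 0.25033335, -0.5445888 ,  0.22190636]), 'tcp_rot': array([-3.13993457e+00, -1.79044773e-04,  4.30759381e-01]), 'wrist_force': array([-0.78701155,  0.01087703, -0.19991531]), 'wrist_torque': array([ 0.00611282, -0.01153315, -0.03446633]), 'gripper_force': 0.0, 'gripper_width': 0.08806323321848988}
```

View pics/top0.png

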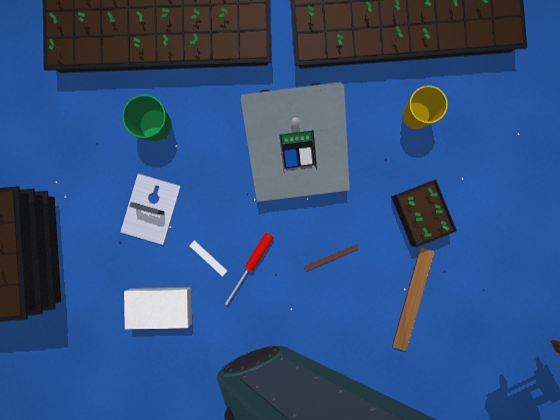

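View pics/side0.png

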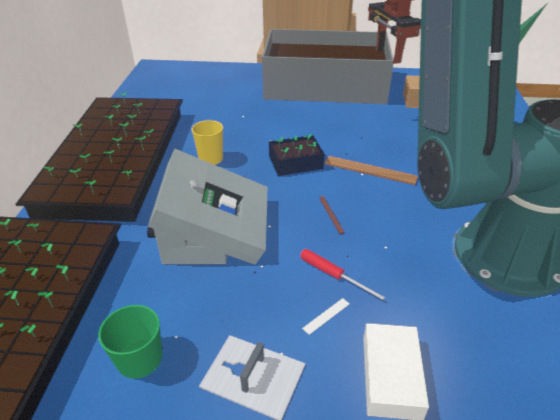

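The top view shows the plate at about (150,210), with its handle at (148,212), its keyhole at (153,197) and its slot pointing up (+x). The box is at (297,140) and the screw head is at (295,122). The pot, carton and white tag near the plate stay clear of it.

```bash
cat > m.py <<'E'
from h import *
for n in('top','side'):
    d=dict(np.load(n+'.npz')); W=cloud(d); c=d['color'].astype(int); hsv=cv2.cvtColor(d['color'],cv2.COLOR_RGB2HSV)
    m=np.zeros(W.shape[:2],bool)
    if n=='top': m[168:252,112:190]=1
    else: m[330:420,195:310]=1
    pl=m&(hsv[...,1]<90)&(W[...,2]<.02)&(hsv[...,2]>100)
    k=cv2.connectedComponentsWithStats(pl.astype(np.uint8)); i=1+k[2][1:,4].argmax(); pl=k[1]==i
    P=W[pl]; R=cv2.minAreaRect(P[:,:2].astype(np.float32)); print(n,'plate',R,'z',np.nanmedian(P[:,2]))
    b=m&(W[...,2]>.045)&(W[...,2]<.07); B=W[b]; 
    print(' bar',cv2.minAreaRect(B[:,:2].astype(np.float32)),np.nanmedian(B[:,2]),B.shape)
    # console slope
    m=np.zeros(W.shape[:2],bool)
    if n=='top': m[80:205,240:352]=1
    else: m[150:265,150:270]=1
    g=m&(hsv[...,1]<60)&(W[...,2]>.035)&(W[...,2]<.165); P=W[g]
    best=None;rng=np.random.default_rng(0)
    for _ in range(500):
        q=P[rng.choice(len(P),3,False)]; nn=np.cross(q[1]-q[0],q[2]-q[0]); L=np.linalg.norm(nn)
        if L<1e-6: continue
        nn=nn/L*np.sign(nn[2]); 
        if not .8<nn[2]<.95: continue
        s=(abs((P-q[0])@nn)<.0025).sum()
        if best is None or s>best[0]: best=(s,nn,q[0])
    s,nn,q=best
    I=P[abs((P-q)@nn)<.003]; q=I.mean(0); nn=np.linalg.svd(I-q,full_matrices=False)[2][2]; nn*=np.sign(nn[2])
    yaw=np.arctan2(-nn[1],-nn[0]); print(' slope n',nn,'tilt deg',np.degrees(np.arccos(nn[2])),'yaw',yaw,len(I))
    up=np.array([0,0,1])-nn*nn[2]; up/=np.linalg.norm(up); lat=np.cross(nn,up)
    uv=np.c_[(I-q)@up,(I-q)@lat]; Rr=cv2.minAreaRect(uv.astype(np.float32)); print(' face rect',Rr)
    h=(W-q)@nn
    hd=m&(h>.009)&(h<.02)&(W[...,2]>.1)
    k=cv2.connectedComponentsWithStats(hd.astype(np.uint8))
    for i in range(1,k[0]):
        if k[2][i,4]>8:
            H=W[k[1]==i]; hh=(H-q)@nn; f=H.mean(0)-hh.mean()*nn
            print(' head?',k[2][i],k[3][i],'foot',f,'hmax',hh.max(),'ext',np.ptp(H@up),np.ptp(H@lat),'mid',(((H@up).max()+(H@up).min())/2-f@up,((H@lat).max()+(H@lat).min())/2-f@lat))
E
python3 m.py
```

```text
top plate ((0.5230554938316345, 0.3375270366668701), (0.11742949485778809, 0.15167205035686493), 72.132080078125) z 0.0034790207816083807
 bar ((0.5228757858276367, 0.33824580907821655), (0.06986159086227417, 0.011859189718961716), 72.14761352539062) 0.05025527853908094 (155, 3)
 slope n [-0.46759526 -0.04501381  0.8827958 ] tilt deg 28.018519294305097 yaw 0.09597086585207103 8043
 face rect ((-0.009266704320907593, 0.0001140013337135315), (0.21903212368488312, 0.2401968240737915), 89.77420043945312)
 head? [291 118   9   9  62] [294.82258065 121.88709677] foot [ 0.69989029 -0.02012268  0.12681636] hmax 0.017924104091561907 ext 0.018104419572061325 0.018108326167135036 mid (np.float64(-0.0008683845900798737), np.float64(-0.0004479097590216613))
side plate ((0.5247588157653809, 0.3364385962486267), (0.11825385689735413, 0.15456581115722656), 72.69561004638672) z 0.00510006524198482
 bar ((0.5234614610671997, 0.3393711745738983), (0.07131905108690262, 0.012782036326825619), 71.88471984863281) 0.051825650567651434 (320, 3)
 slope n [-0.46774844 -0.04451459  0.88273996] tilt deg 28.025329138009322 yaw 0.09488204280002221 5825
 face rect ((-0.006842710077762604, -0.012307271361351013), (0.2243943065404892, 0.2404075562953949), 89.8530502319336)
 head? [190 180   9   7  47] [194. 183.] foot [ 0.70097467 -0.01733489  0.12843669] hmax 0.01595503530606968 ext 0.01840387991765391 0.017060930695368015 mid (np.float64(-0.00029405154704031933), np.float64(-0.001761858079791595))
```

>>> move_arm:
  targets:
    - {"x": 0.14, "y": 0.27, "az": 0.4}
    - {"x": 0.14, "y": 0.27, "az": 0.4}
    - {"x": 0.14, "y": 0.27, "az": 0.4}
    - {"x": 0.14, "y": 0.27, "az": 0.4}
    - {"x": 0.14, "y": 0.27, "az": 0.4}
    - {"x": 0.14, "y": 0.27, "az": 0.4}
    - {"x": 0.14, "y": 0.27, "az": 0.4}
    - {"x": 0.14, "y": 0.27, "az": 0.4}
    - {"x": 0.14, "y": 0.27, "az": 0.4}
    - {"x": 0.14, "y": 0.27, "az": 0.4}
  fingers: -1

```text
invalid input at $.targets[0]: expected keys x, y, z, ax, ay, az
```

>>> move_arm:
  targets:
    - {"x": 0.08, "y": 0.3, "az": 0.4}
    - {"x": 0.08, "y": 0.3, "az": 0.4}
    - {"x": 0.08, "y": 0.3, "az": 0.4}
    - {"x": 0.08, "y": 0.3, "az": 0.4}
    - {"x": 0.08, "y": 0.3, "az": 0.4}
    - {"x": 0.08, "y": 0.3, "az": 0.4}
    - {"x": 0.08, "y": 0.3, "az": 0.4}
    - {"x": 0.08, "y": 0.3, "az": 0.4}
    - {"x": 0.08, "y": 0.3, "az": 0.4}
    - {"x": 0.08, "y": 0.3, "az": 0.4}

```text
invalid input at $.targets[0]: expected keys x, y, z, ax, ay, az
```

All keys are required.

>>> move_arm:
  targets:
    - {"x": 0.14, "y": 0.27, "z": 0, "ax": 0, "ay": 0, "az": 0.4}
    - {"x": 0.14, "y": 0.27, "z": 0, "ax": 0, "ay": 0, "az": 0.4}
    - {"x": 0.14, "y": 0.27, "z": 0, "ax": 0, "ay": 0, "az": 0.4}
    - {"x": 0.14, "y": 0.27, "z": 0, "ax": 0, "ay": 0, "az": 0.4}
    - {"x": 0.14, "y": 0.27, "z": 0, "ax": 0, "ay": 0, "az": 0.4}
    - {"x": 0.14, "y": 0.27, "z": 0, "ax": 0, "ay": 0, "az": 0.4}
    - {"x": 0.14, "y": 0.27, "z": 0, "ax": 0, "ay": 0, "az": 0.4}
    - {"x": 0.14, "y": 0.27, "z": 0, "ax": 0, "ay": 0, "az": 0.4}
    - {"x": 0.14, "y": 0.27, "z": 0, "ax": 0, "ay": 0, "az": 0.4}
    - {"x": 0.14, "y": 0.27, "z": 0, "ax": 0, "ay": 0, "az": 0.4}
  fingers: -1

```text
clock: 0.93
ee_pos: [0.4188, -0.2193, 0.2225]
tcp_rot: [-3.141, 0.0, 0.752]
wrist_force: [0.3, 0.1, -0.9]
gripper_width: 0.0876
gripper_force: 0.0
```

>>> move_arm:
  targets:
    - {"x": 0.08, "y": 0.3, "z": 0, "ax": 0, "ay": 0, "az": 0.4}
    - {"x": 0.08, "y": 0.3, "z": 0, "ax": 0, "ay": 0, "az": 0.4}
    - {"x": 0.08, "y": 0.3, "z": 0, "ax": 0, "ay": 0, "az": 0.4}
    - {"x": 0.08, "y": 0.3, "z": 0, "ax": 0, "ay": 0, "az": 0.4}
    - {"x": 0.08, "y": 0.3, "z": 0, "ax": 0, "ay": 0, "az": 0.4}
    - {"x": 0.08, "y": 0.3, "z": 0, "ax": 0, "ay": 0, "az": 0.4}
    - {"x": 0.08, "y": 0.3, "z": 0, "ax": 0, "ay": 0, "az": 0.4}
    - {"x": 0.08, "y": 0.3, "z": 0, "ax": 0, "ay": 0, "az": 0.4}
    - {"x": 0.08, "y": 0.3, "z": 0, "ax": 0, "ay": 0, "az": 0.4}
    - {"x": 0.08, "y": 0.3, "z": 0, "ax": 0, "ay": 0, "az": 0.4}

```text
clock: 1.77
ee_pos: [0.5144, 0.1408, 0.2224]
tcp_rot: [-3.141, 0.0, 1.073]
wrist_force: [0.7, 0.4, 0.2]
gripper_width: 0.0877
gripper_force: 0.0
```

>>> move_arm:
  targets:
    - {"x": 0.012, "y": 0.275, "z": -0.14, "ax": 0, "ay": 0, "az": 0.39}
    - {"x": 0.012, "y": 0.275, "z": -0.14, "ax": 0, "ay": 0, "az": 0.39}
    - {"x": 0.012, "y": 0.275, "z": -0.14, "ax": 0, "ay": 0, "az": 0.39}
    - {"x": 0.012, "y": 0.275, "z": -0.14, "ax": 0, "ay": 0, "az": 0.39}
    - {"x": 0.012, "y": 0.275, "z": -0.14, "ax": 0, "ay": 0, "az": 0.39}
    - {"x": 0.012, "y": 0.275, "z": -0.14, "ax": 0, "ay": 0, "az": 0.39}
    - {"x": 0, "y": 0, "z": 0, "ax": 0, "ay": 0, "az": 0}
    - {"x": 0, "y": 0, "z": 0, "ax": 0, "ay": 0, "az": 0}

```text
clock: 2.43
ee_pos: [0.5218, 0.3378, 0.1201]
tcp_rot: [-3.139, 0.002, 1.261]
wrist_force: [-0.1, 0.0, 0.5]
gripper_width: 0.0882
gripper_force: 0.0
```

Run:
```python
from h import *
d=snap('side','pics/side1.png'); o=r.observe(); print(o['ee_pos'],o['tcp_rot'])
cv2.imwrite('pics/s1c.png',cv2.resize(d['color'][240:420,150:370,::-1],None,fx=3,fy=3))
```

```text
[0.5224072  0.33676556 0.1209886 ] [-3.14031563e+00  1.76549669e-03  1.25918073e+00]
```

View pics/s1c.png

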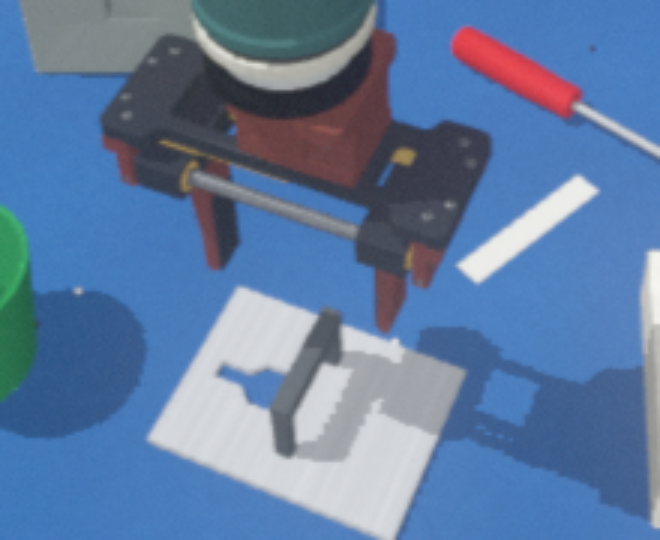

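The fingers straddle the bar across its 12 mm width, centred (crop ~(300,380)).

>>> move_arm:
  targets:
    - {"x": 0.01, "y": 0.01, "z": -0.13, "ax": 0, "ay": 0, "az": 0}
    - {"x": 0, "y": 0, "z": -0.13, "ax": 0, "ay": 0, "az": 0}
    - {"x": 0, "y": 0, "z": -0.13, "ax": 0, "ay": 0, "az": 0}
    - {"x": 0, "y": 0, "z": -0.13, "ax": 0, "ay": 0, "az": 0}
    - {"x": 0, "y": 0, "z": -0.13, "ax": 0, "ay": 0, "az": 0}
    - {"x": 0, "y": 0, "z": -0.13, "ax": 0, "ay": 0, "az": 0}
    - {"x": 0, "y": 0, "z": 0, "ax": 0, "ay": 0, "az": 0}
    - {"x": 0, "y": 0, "z": 0, "ax": 0, "ay": 0, "az": 0}

```text
clock: 3.15
ee_pos: [0.5243, 0.3366, 0.0285]
tcp_rot: [-3.141, 0.001, 1.256]
wrist_force: [-0.8, 0.2, -0.5]
gripper_width: 0.0877
gripper_force: 0.0
```

>>> move_arm:
  targets:
    - {"x": 0, "y": 0, "z": 0, "ax": 0, "ay": 0, "az": 0}
    - {"x": 0, "y": 0, "z": 0, "ax": 0, "ay": 0, "az": 0}
    - {"x": 0, "y": 0, "z": 0, "ax": 0, "ay": 0, "az": 0}
    - {"x": 0, "y": 0, "z": 0, "ax": 0, "ay": 0, "az": 0}
    - {"x": 0, "y": 0, "z": 0, "ax": 0, "ay": 0, "az": 0}
    - {"x": 0, "y": 0, "z": 0, "ax": 0, "ay": 0, "az": 0}
    - {"x": 0, "y": 0, "z": 0, "ax": 0, "ay": 0, "az": 0}
    - {"x": 0, "y": 0, "z": 0, "ax": 0, "ay": 0, "az": 0}
    - {"x": 0, "y": 0, "z": 0, "ax": 0, "ay": 0, "az": 0}
    - {"x": 0, "y": 0, "z": 0, "ax": 0, "ay": 0, "az": 0}
  fingers: 1
  newtons: 45

```text
clock: 3.98
ee_pos: [0.5243, 0.338, 0.0282]
tcp_rot: [-3.141, 0.0, 1.258]
wrist_force: [0.1, -1.0, 0.4]
gripper_width: 0.0248
gripper_force: 0.0
```

>>> move_arm:
  targets:
    - {"x": 0, "y": 0, "z": 0, "ax": 0, "ay": 0, "az": 0}
    - {"x": 0, "y": 0, "z": 0, "ax": 0, "ay": 0, "az": 0}
    - {"x": 0, "y": 0, "z": 0, "ax": 0, "ay": 0, "az": 0}
    - {"x": 0, "y": 0, "z": 0, "ax": 0, "ay": 0, "az": 0}
    - {"x": 0, "y": 0, "z": 0, "ax": 0, "ay": 0, "az": 0}
    - {"x": 0, "y": 0, "z": 0, "ax": 0, "ay": 0, "az": 0}

```text
clock: 4.48
ee_pos: [0.5243, 0.338, 0.0282]
tcp_rot: [-3.141, 0.0, 1.258]
wrist_force: [1.0, -0.4, -0.5]
gripper_width: 0.0122
gripper_force: 45.0
```

>>> move_arm:
  targets:
    - {"x": 0, "y": 0, "z": 0.1, "ax": 0, "ay": 0, "az": 0}
    - {"x": 0, "y": 0, "z": 0.2, "ax": 0, "ay": 0, "az": 0}
    - {"x": 0, "y": 0, "z": 0.3, "ax": 0, "ay": 0, "az": 0}
    - {"x": 0, "y": 0, "z": 0.3, "ax": 0, "ay": 0, "az": 0}
    - {"x": 0, "y": 0, "z": 0.3, "ax": 0, "ay": 0, "az": 0}
    - {"x": 0, "y": 0, "z": 0.3, "ax": 0, "ay": 0, "az": 0}
    - {"x": 0, "y": 0, "z": 0.2, "ax": 0, "ay": 0, "az": 0}
    - {"x": 0, "y": 0, "z": 0.1, "ax": 0, "ay": 0, "az": 0}

```text
clock: 5.15
ee_pos: [0.5257, 0.3387, 0.2494]
tcp_rot: [3.137, -0.004, 1.258]
wrist_force: [-0.0, -0.2, -2.0]
gripper_width: 0.0118
gripper_force: 45.0
```

>>> move_arm:
  targets:
    - {"x": 0.05, "y": -0.15, "z": 0, "ax": 0, "ay": 0, "az": 0.51}
    - {"x": 0.09, "y": -0.3, "z": 0, "ax": 0, "ay": 0, "az": 0.51}
    - {"x": 0.09, "y": -0.33, "z": 0, "ax": 0, "ay": 0, "az": 0.51}
    - {"x": 0.1, "y": -0.33, "z": 0, "ax": 0, "ay": 0, "az": 0.51}
    - {"x": 0.1, "y": -0.33, "z": 0, "ax": 0, "ay": 0, "az": 0.51}
    - {"x": 0.1, "y": -0.33, "z": 0, "ax": 0, "ay": 0, "az": 0.51}
    - {"x": 0.1, "y": -0.33, "z": 0, "ax": 0, "ay": 0, "az": 0.51}
    - {"x": 0.1, "y": -0.33, "z": 0, "ax": 0, "ay": 0, "az": 0.51}
    - {"x": 0.1, "y": -0.3, "z": 0, "ax": 0, "ay": 0, "az": 0.51}
    - {"x": 0.08, "y": -0.3, "z": 0, "ax": 0, "ay": 0, "az": 0.51}

```text
clock: 5.98
ee_pos: [0.6336, -0.0277, 0.2448]
tcp_rot: [-3.141, 0.0, 1.668]
wrist_force: [0.1, 0.7, -2.2]
gripper_width: 0.0116
gripper_force: 45.0
```

>>> move_arm:
  targets:
    - {"x": 0, "y": 0, "z": 0, "ax": 0.06, "ay": -0.6, "az": 0}
    - {"x": 0, "y": 0, "z": 0, "ax": 0.06, "ay": -0.6, "az": 0}
    - {"x": 0, "y": 0, "z": 0, "ax": 0.06, "ay": -0.6, "az": 0}
    - {"x": 0, "y": 0, "z": 0, "ax": 0.06, "ay": -0.6, "az": 0}
    - {"x": 0, "y": 0, "z": 0, "ax": 0.06, "ay": -0.6, "az": 0}
    - {"x": 0, "y": 0, "z": 0, "ax": 0.06, "ay": -0.6, "az": 0}
    - {"x": 0, "y": 0, "z": 0, "ax": 0.06, "ay": -0.6, "az": 0}
    - {"x": 0, "y": 0, "z": 0, "ax": 0.06, "ay": -0.6, "az": 0}
    - {"x": 0, "y": 0, "z": 0, "ax": 0.06, "ay": -0.6, "az": 0}
    - {"x": 0, "y": 0, "z": 0, "ax": 0.06, "ay": -0.65, "az": 0}

```text
clock: 6.82
ee_pos: [0.6327, -0.0254, 0.2446]
tcp_rot: [2.654, -0.002, 1.667]
wrist_force: [0.1, 0.4, -2.3]
gripper_width: 0.0114
gripper_force: 45.0
```

>>> move_arm:
  targets:
    - {"x": 0, "y": 0, "z": -0.08, "ax": 0, "ay": 0, "az": 0}
    - {"x": 0, "y": 0, "z": -0.08, "ax": 0, "ay": 0, "az": 0}
    - {"x": 0, "y": 0, "z": -0.06, "ax": 0, "ay": 0, "az": 0}
    - {"x": 0, "y": 0, "z": 0, "ax": 0, "ay": 0, "az": 0}
    - {"x": 0, "y": 0, "z": 0, "ax": 0, "ay": 0, "az": 0}

```text
clock: 7.23
ee_pos: [0.6337, -0.0254, 0.2168]
tcp_rot: [2.657, -0.002, 1.667]
wrist_force: [-0.9, 0.2, -2.5]
gripper_width: 0.0116
gripper_force: 45.0
```

```bash
cat > p.py <<'E'
from h import *
from scipy.spatial.transform import Rotation as Ro
import sys
o=r.observe(); T=Ro.from_euler('xyz',o['tcp_rot']).as_matrix(); print('tcp',o['ee_pos'],o['tcp_rot'],'toolz',T[:,2],'tooly',T[:,1],'F',o['wrist_force'],o['gripper_force'])
n=np.array([-.4677,-.0448,.8828]);n/=np.linalg.norm(n);up=np.array([0,0,1])-n*n[2];up/=np.linalg.norm(up);lat=np.cross(n,up)
S=np.array([.7003,-.0195,.1276])
E=np.array([up,lat,n])
print('TCP in screw frame mm',1e3*E@(o['ee_pos']-S)); print('rot err (rotvec screw frame, rad)',E@Ro.from_matrix(T@np.array([[0,1,0],[1,0,0],[0,0,-1]]).T@E).as_rotvec())
def plate(n_,d):
    W=cloud(d); hsv=cv2.cvtColor(d['color'],cv2.COLOR_RGB2HSV); q=(W-S)@E.T
    return W,hsv,q
E
cat > look.py <<'E'
from p import *
tag=sys.argv[1]
a=[snap(c,f'pics/{c}{tag}.png') for c in('top','side')]
t=cv2.resize(a[0]['color'][70:220,220:370,::-1],(600,600)); s=cv2.resize(a[1]['color'][140:280,140:290,::-1],(600,560))
cv2.imwrite(f'pics/c{tag}.png',cv2.resize(np.vstack([t,s]).reshape(-1,600,3) if 0 else np.hstack([cv2.resize(t,(400,400)),cv2.resize(s,(400,400))]),(800,400)))
E
python3 look.py 2
```

```text
tcp [ 0.63366083 -0.02538011  0.21680639] [ 2.65746784e+00 -2.34006543e-03  1.66685856e+00] toolz [ 0.46308942  0.04670349 -0.88508021] tooly [0.88110649 0.08380819 0.46543265] F [-0.94588658  0.21762775 -2.49373876] 44.9931925535202
TCP in screw frame mm [-17.14244341   0.50082551 110.17722149]
rot err (rotvec screw frame, rad) [ 0.00233298  0.00496329 -0.00059425]
```

View pics/c2.png

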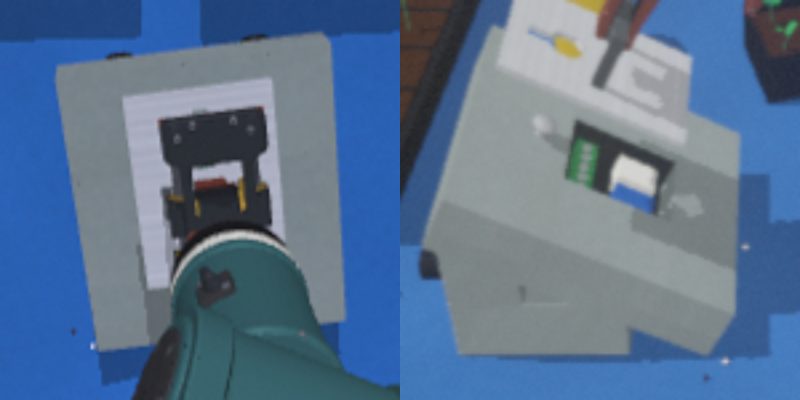

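The plate is held tilted above the box (crop left, edges ~(125,95)–(272,80)); the side view shows the keyhole at (560,42) and the screw at (540,125). I'll measure the plate in the screw frame.

```bash
cat > q.py <<'E'
from p import *
tcp=E@(o['ee_pos']-S)
for c in('top','side'):
    d=dict(np.load(c+'.npz')); W,hsv,q=plate(c,d)
    hp=tcp[2]-.028+.005
    m=(abs(q[...,2]-hp)<.012)&(abs(q[...,0]-tcp[0])<.1)&(abs(q[...,1]-tcp[1])<.08)&(hsv[...,1]<50)&(hsv[...,2]>110)
    k=cv2.connectedComponentsWithStats(m.astype(np.uint8)); m=k[1]==1+k[2][1:,4].argmax()
    P=q[m]; A=np.c_[P[:,:2],np.ones(len(P))]; co=np.linalg.lstsq(A,P[:,2],rcond=None)[0]
    print(c,len(P),'plane slopes d/dup,d/dlat',co[:2],'h med',np.median(P[:,2]),'top-h at tcp',co@[tcp[0],tcp[1],1])
    R=cv2.minAreaRect(P[:,:2].astype(np.float32)); print('  rect',R,' rel tcp mm',1e3*(np.array(R[0])-tcp[:2]), 'up range',np.percentile(P[:,0],[.5,99.5]),'lat',np.percentile(P[:,1],[.5,99.5]))
    # per-row edges
    for b in np.arange(-.09,.07,.02):
        s=P[abs(P[:,0]-b)<.004]
        if len(s)>20: print('   ',round(b,3),np.round(1e3*np.array([s[:,1].min(),s[:,1].max()]),1))
    if c=='side':
        # hole: pixels whose ray hits plate top plane inside the plate upper half but depth goes beyond
        K=d['camera_matrix'];C=E@(-d['R'].T@d['t']-S)
        v,u=np.mgrid[:420,:560]; ray=np.stack([(u-K[0,2])/K[0,0],(v-K[1,2])/K[1,1],np.ones_like(u,float)],-1)@d['R']@E.T
        hh=np.median(P[:,2]); s=(hh-C[2])/ray[...,2]; X=C+ray*s[...,None]
        L=(q[...,2]<hh-.008)&(abs(X[...,1]-R[0][1])<.03)&(X[...,0]>R[0][0]+.01)&(X[...,0]<R[0][0]+.07)
        H=X[L]; print('  hole up',H[:,0].min(),H[:,0].max(),'lat',H[:,1].min(),H[:,1].max(),L.sum())
        e=H[H[:,0]>R[0][0]+.048]; print('  slot lat',e[:,1].min(),e[:,1].max(),e[:,1].mean())
E
python3 q.py
```

```text
tcp [ 0.63431569 -0.02554476  0.2179105 ] [ 2.65536498e+00 -1.63486520e-03  1.66681636e+00] toolz [ 0.46500299  0.04623941 -0.88410075] tooly [0.88010266 0.08400067 0.46729348] F [ 0.70373015 -0.06511941 -2.44091711] 44.99327301979065
TCP in screw frame mm [-16.06212323   0.27448634 110.85299742]
rot err (rotvec screw frame, rad) [ 0.00168958  0.00286019 -0.00030356]
top 1524 plane slopes d/dup,d/dlat [-0.00764573  0.0011662 ] h med 0.08623646661202108 top-h at tcp 0.08633193478364233
  rect ((-0.01906444877386093, 0.0011967644095420837), (0.15093281865119934, 0.11014152318239212), 0.005543502047657967)  rel tcp mm [-3.00232554  0.92227807] up range [-0.09231372  0.05577335] lat [-0.05353796  0.05606356]
    -0.09 [38.5 55.8]
    -0.07 [-53.1  55.6]
    -0.05 [-52.6  55.2]
    -0.03 [-53.9  56.2]
    -0.01 [-53.7  56.1]
    0.01 [-53.1  55.3]
    0.03 [-53.   56.1]
    0.05 [-52.3  55.9]
side 2040 plane slopes d/dup,d/dlat [-0.00523753 -0.00289843] h med 0.0875176662638124 top-h at tcp 0.08745675606013407
  rect ((-0.017133861780166626, 0.0023789070546627045), (0.1504717320203781, 0.11542011797428131), 0.0020406160037964582)  rel tcp mm [-1.07173855  2.10442071] up range [-0.09056318  0.05784578] lat [-0.05323805  0.05827017]
    -0.09 [-52.3  58.1]
    -0.07 [-51.   59.2]
    -0.05 [-52.1  58.8]
    -0.03 [-17.   58.4]
    -0.01 [-51.1  58. ]
    0.01 [-54.7  57.7]
    0.03 [-55.3  60.1]
    0.05 [-54.9  57.4]
  hole up -0.0009735888979095775 0.042611498036717196 lat -0.0046663618984906785 0.01415776713084671 65
  slot lat 0.0034727069855258197 0.006810419506191878 0.005275984288331632
```

>>> move_arm:
  targets:
    - {"x": 0.028, "y": 0.001, "z": -0.082, "ax": 0, "ay": -0.05, "az": 0}
    - {"x": 0.028, "y": 0.001, "z": -0.082, "ax": 0, "ay": 0, "az": 0}
    - {"x": 0.028, "y": 0.001, "z": -0.082, "ax": 0, "ay": 0, "az": 0}
    - {"x": 0.028, "y": 0.001, "z": -0.082, "ax": 0, "ay": 0, "az": 0}
    - {"x": 0.028, "y": 0, "z": -0.082, "ax": 0, "ay": 0, "az": 0}
    - {"x": 0.028, "y": 0, "z": -0.082, "ax": 0, "ay": 0, "az": 0}
    - {"x": 0, "y": 0, "z": 0, "ax": 0, "ay": 0, "az": 0}
    - {"x": 0, "y": 0, "z": 0, "ax": 0, "ay": 0, "az": 0}
    - {"x": 0, "y": 0, "z": 0, "ax": 0, "ay": 0, "az": 0}

```text
clock: 8.08
ee_pos: [0.6538, -0.0251, 0.1587]
tcp_rot: [2.651, -0.001, 1.666]
wrist_force: [-0.2, -0.7, -2.7]
gripper_width: 0.0115
gripper_force: 45.0
```

```bash
python3 look.py 3 >/dev/null; python3 q.py
python3 - <<'E'
import cv2
i=cv2.imread('pics/side3.png'); cv2.imwrite('pics/z3.png',cv2.resize(i[140:240,150:270],None,fx=6,fy=6,interpolation=cv2.INTER_CUBIC))
E
```

```text
tcp [ 0.65408112 -0.02516982  0.15941354] [ 2.65035495e+00 -9.85529904e-04  1.66646129e+00] toolz [ 0.4694777   0.04592306 -0.88174926] tooly [0.87776238 0.08376118 0.47171736] F [ 0.25114048 -0.03428608 -3.30234061] 44.993451833724976
TCP in screw frame mm [-26.14495969  -1.23695238  49.95342436]
rot err (rotvec screw frame, rad) [ 0.00094878 -0.00215018 -0.00031536]
top 1365 plane slopes d/dup,d/dlat [-0.00203166 -0.00087302] h med 0.02557301265063113 top-h at tcp 0.025631907919032165
  rect ((-0.0290486142039299, -0.0004507191479206085), (0.1518479436635971, 0.11012887209653854), 0.03802785277366638)  rel tcp mm [-2.90365452  0.78623324] up range [-0.10190124  0.04644483] lat [-0.05508332  0.05442488]
    -0.09 [33.3 54.1]
    -0.07 [-54.5  54. ]
    -0.05 [-54.1  53.5]
    -0.03 [-55.2  53.1]
    -0.01 [-54.9  54.5]
    0.01 [-54.9  54.4]
    0.03 [-54.   53.9]
    0.05 [-54.9  51.2]
side 1997 plane slopes d/dup,d/dlat [ 0.00071024 -0.00378301] h med 0.026750551849333244 top-h at tcp 0.026716942850568037
  rect ((-0.02675965055823326, -0.0011641085147857666), (0.11802741140127182, 0.15038824081420898), 89.8713607788086)  rel tcp mm [-0.61469087  0.07284387] up range [-0.10092     0.04803045] lat [-0.05489986  0.05662242]
    -0.09 [-52.8  56.7]
    -0.07 [-55.1  56.6]
    -0.05 [-46.3  56.4]
    -0.03 [-28.4  57.1]
    -0.01 [-54.6  56.6]
    0.01 [-53.7  55.9]
    0.03 [-56.9  57.1]
    0.05 [-52.9  55.6]
  hole up -0.010306465134504589 0.03125630833353274 lat -0.00671461181775701 0.013039761132302874 67
  slot lat 0.0011881041334478315 0.004457803428346896 0.002835854179687458
```

View pics/z3.png

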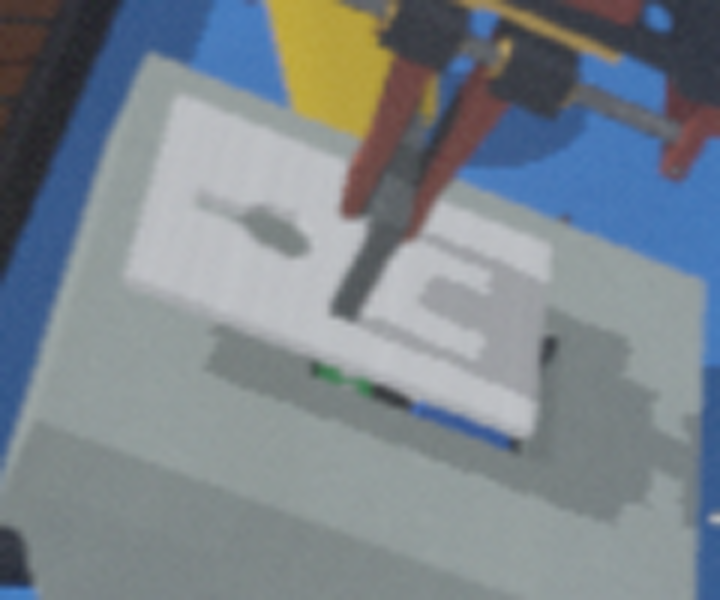

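The keyhole (crop ~(275,232)) sits over the screw to within about 1 mm in both cameras, so I'm lowering along the normal.

>>> move_arm:
  targets:
    - {"x": 0.012, "y": 0.001, "z": -0.022, "ax": 0, "ay": 0, "az": 0}
    - {"x": 0.012, "y": 0.001, "z": -0.022, "ax": 0, "ay": 0, "az": 0}
    - {"x": 0.012, "y": 0.001, "z": -0.022, "ax": 0, "ay": 0, "az": 0}
    - {"x": 0, "y": 0, "z": 0, "ax": 0, "ay": 0, "az": 0}
    - {"x": 0, "y": 0, "z": 0, "ax": 0, "ay": 0, "az": 0}

```text
clock: 8.6
ee_pos: [0.658, -0.0246, 0.1506]
tcp_rot: [2.652, -0.002, 1.667]
wrist_force: [-0.1, -0.1, -2.5]
gripper_width: 0.0112
gripper_force: 45.0
```

>>> move_arm:
  targets:
    - {"x": 0.01, "y": 0.001, "z": -0.019, "ax": 0, "ay": 0, "az": 0}
    - {"x": 0.01, "y": 0.001, "z": -0.019, "ax": 0, "ay": 0, "az": 0}
    - {"x": 0.01, "y": 0.001, "z": -0.019, "ax": 0, "ay": 0, "az": 0}
    - {"x": 0, "y": 0, "z": 0, "ax": 0, "ay": 0, "az": 0}
    - {"x": 0, "y": 0, "z": 0, "ax": 0, "ay": 0, "az": 0}

```text
clock: 9.02
ee_pos: [0.6615, -0.0243, 0.1437]
tcp_rot: [2.652, -0.001, 1.667]
wrist_force: [0.0, 0.5, -3.0]
gripper_width: 0.0118
gripper_force: 45.0
```

```bash
python3 look.py 4 >/dev/null; python3 q.py|grep -v '^    '
```

```text
tcp [ 0.66164832 -0.02433985  0.14398077] [ 2.65143108e+00 -1.34223530e-03  1.66655564e+00] toolz [ 0.46849843  0.04619037 -0.88225601] tooly [0.87827523 0.08372626 0.47076802] F [-1.3604715   0.11092669 -2.6331545 ] 44.99340355396271
TCP in screw frame mm [-26.67613147  -1.13230616  32.75374579]
rot err (rotvec screw frame, rad) [ 0.00130811 -0.00107396 -0.00039935]
top 3178 plane slopes d/dup,d/dlat [0.00779369 0.00834635] h med 0.0014137231946017475 top-h at tcp 0.003386141936487869
  rect ((-0.0335480235517025, -0.0011326894164085388), (0.15995439887046814, 0.18572929501533508), 89.99493408203125)  rel tcp mm [-6.87189208e+00 -3.83256517e-04] up range [-0.12490918  0.05878166] lat [-0.08056064  0.07834323]
side 3466 plane slopes d/dup,d/dlat [ 0.00190114 -0.01820443] h med 0.008174118329901938 top-h at tcp 0.00602569178799915
  rect ((-0.03297967463731766, -0.001104898750782013), (0.18736006319522858, 0.15991786122322083), 0.007561801467090845)  rel tcp mm [-6.30354316  0.02740741] up range [-0.12581154  0.05990818] lat [-0.07976961  0.07832338]
  hole up -0.008099830024863447 0.03132012771478927 lat -0.001000918549433183 0.01041557360586376 18
  slot lat -0.001000918549433183 0.0022584321827106013 0.000711489390437668
```

>>> move_arm:
  targets:
    - {"x": 0.008, "y": 0.001, "z": -0.015, "ax": 0, "ay": 0, "az": 0}
    - {"x": 0, "y": 0, "z": 0, "ax": 0, "ay": 0, "az": 0}
    - {"x": 0, "y": 0, "z": 0, "ax": 0, "ay": 0, "az": 0}

```text
clock: 9.37
ee_pos: [0.6626, -0.0242, 0.1421]
tcp_rot: [2.651, -0.001, 1.667]
wrist_force: [0.0, 0.5, -3.0]
gripper_width: 0.0116
gripper_force: 45.0
```

```bash
python3 p.py
python3 - <<'E'
from h import *
d=snap('side','pics/side5.png'); cv2.imwrite('pics/z5.png',cv2.resize(d['color'][140:240,150:270,::-1],None,fx=6,fy=6,interpolation=cv2.INTER_CUBIC))
E
```

```text
tcp [ 0.66258778 -0.0242144   0.14214235] [ 2.65146701e+00 -1.36999104e-03  1.66653547e+00] toolz [ 0.46846546  0.04620229 -0.88227289] tooly [0.87829501 0.0836972  0.4707363 ] F [ 0.02617951  0.48287258 -2.96877078] 44.993276596069336
TCP in screw frame mm [-26.70375593  -1.09700749  30.68587732]
rot err (rotvec screw frame, rad) [ 0.00132313 -0.00103804 -0.00043018]
```

View pics/z5.png

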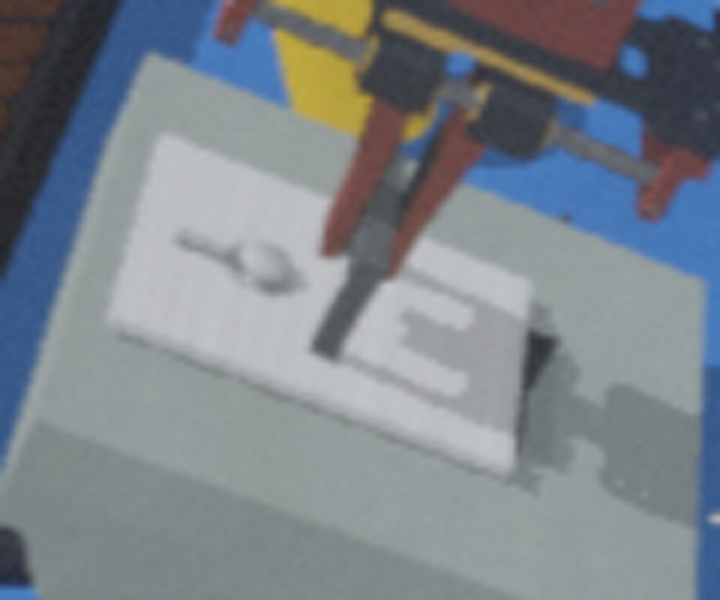

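The screw head shows through the wide hole (crop (265,265)), so I'm pulling down the slope.

>>> move_arm:
  targets:
    - {"x": -0.025, "y": -0.0024, "z": -0.0134, "ax": 0, "ay": 0, "az": 0}
    - {"x": -0.025, "y": -0.0024, "z": -0.0134, "ax": 0, "ay": 0, "az": 0}
    - {"x": -0.025, "y": -0.0024, "z": -0.0134, "ax": 0, "ay": 0, "az": 0}
    - {"x": -0.025, "y": -0.0024, "z": -0.0134, "ax": 0, "ay": 0, "az": 0}
    - {"x": -0.025, "y": -0.0024, "z": -0.0134, "ax": 0, "ay": 0, "az": 0}
    - {"x": -0.025, "y": -0.0024, "z": -0.0134, "ax": 0, "ay": 0, "az": 0}
    - {"x": -0.025, "y": -0.0024, "z": -0.0134, "ax": 0, "ay": 0, "az": 0}
    - {"x": 0, "y": 0, "z": 0, "ax": 0, "ay": 0, "az": 0}
    - {"x": 0, "y": 0, "z": 0, "ax": 0, "ay": 0, "az": 0}
    - {"x": 0, "y": 0, "z": 0, "ax": 0, "ay": 0, "az": 0}

```text
clock: 10.25
ee_pos: [0.6419, -0.0264, 0.1311]
tcp_rot: [2.651, -0.001, 1.666]
wrist_force: [0.2, 0.3, -1.7]
gripper_width: 0.0115
gripper_force: 45.0
```

```bash
python3 p.py
```

```text
tcp [ 0.64186047 -0.02636523  0.13112244] [ 2.65095304e+00 -1.16278608e-03  1.66636445e+00] toolz [ 0.46894216  0.04598318 -0.88203106] tooly [0.87805909 0.08362046 0.47118983] F [ 0.16424194  0.32856832 -1.68453315] 44.99327301979065
TCP in screw frame mm [-50.27608876  -1.26165105  30.74801944]
rot err (rotvec screw frame, rad) [ 0.00105972 -0.00155214 -0.00048393]
```

>>> move_arm:
  targets:
    - {"x": -0.011, "y": -0.001, "z": -0.0059, "ax": 0, "ay": 0, "az": 0}
    - {"x": -0.011, "y": -0.001, "z": -0.0059, "ax": 0, "ay": 0, "az": 0}
    - {"x": 0, "y": 0, "z": 0, "ax": 0, "ay": 0, "az": 0}
    - {"x": 0, "y": 0, "z": 0, "ax": 0, "ay": 0, "az": 0}

```text
clock: 10.58
ee_pos: [0.6388, -0.0265, 0.1295]
tcp_rot: [2.652, -0.001, 1.667]
wrist_force: [0.2, 0.2, -2.5]
gripper_width: 0.0116
gripper_force: 45.0
```

>>> move_arm:
  targets:
    - {"x": -0.011, "y": -0.001, "z": -0.0059, "ax": 0, "ay": 0, "az": 0}
    - {"x": 0, "y": 0, "z": 0, "ax": 0, "ay": 0, "az": 0}
    - {"x": 0, "y": 0, "z": 0, "ax": 0, "ay": 0, "az": 0}

```text
clock: 10.83
ee_pos: [0.6377, -0.0266, 0.1289]
tcp_rot: [2.651, -0.001, 1.666]
wrist_force: [0.6, -0.2, -2.6]
gripper_width: 0.0113
gripper_force: 45.0
```

```bash
python3 p.py
```

```text
tcp [ 0.63766347 -0.02662468  0.12885437] [ 2.65129350e+00 -1.31751611e-03  1.66646674e+00] toolz [ 0.46862544  0.04613852 -0.88219127] tooly [0.8782171  0.08365341 0.47088941] F [ 0.55398032 -0.22203428 -2.56495044] 44.9932587146759
TCP in screw frame mm [-55.05158251  -1.11972913  30.72032569]
rot err (rotvec screw frame, rad) [ 0.00124446 -0.0012116  -0.00046626]
```

>>> move_arm:
  targets:
    - {"x": -0.008, "y": -0.0008, "z": -0.0043, "ax": 0, "ay": 0, "az": 0}
    - {"x": 0, "y": 0, "z": 0, "ax": 0, "ay": 0, "az": 0}
    - {"x": 0, "y": 0, "z": 0, "ax": 0, "ay": 0, "az": 0}

```text
clock: 11.08
ee_pos: [0.6373, -0.0268, 0.1288]
tcp_rot: [2.65, -0.001, 1.666]
wrist_force: [1.5, 0.9, -2.8]
gripper_width: 0.0117
gripper_force: 45.0
```

>>> move_arm:
  targets:
    - {"x": -0.008, "y": -0.0008, "z": -0.0043, "ax": 0, "ay": 0, "az": 0}
    - {"x": 0, "y": 0, "z": 0, "ax": 0, "ay": 0, "az": 0}
    - {"x": 0, "y": 0, "z": 0, "ax": 0, "ay": 0, "az": 0}

```text
clock: 11.33
ee_pos: [0.6372, -0.0271, 0.1287]
tcp_rot: [2.649, -0.0, 1.666]
wrist_force: [5.5, 1.2, -2.3]
gripper_width: 0.0117
gripper_force: 45.0
```

The plate is home against the shank: force is rising and it has stopped moving. Next I'll seat it onto the face.

>>> move_arm:
  targets:
    - {"x": 0.006, "y": 0.0006, "z": -0.011, "ax": 0, "ay": 0, "az": 0}
    - {"x": 0, "y": 0, "z": 0, "ax": 0, "ay": 0, "az": 0}
    - {"x": 0, "y": 0, "z": 0, "ax": 0, "ay": 0, "az": 0}

```text
clock: 11.58
ee_pos: [0.6378, -0.0271, 0.1273]
tcp_rot: [2.649, -0.0, 1.666]
wrist_force: [4.3, 0.7, -0.4]
gripper_width: 0.0116
gripper_force: 45.0
```

>>> move_arm:
  targets:
    - {"x": 0.003, "y": 0.0003, "z": -0.006, "ax": 0, "ay": 0, "az": 0}
    - {"x": 0, "y": 0, "z": 0, "ax": 0, "ay": 0, "az": 0}
    - {"x": 0, "y": 0, "z": 0, "ax": 0, "ay": 0, "az": 0}

```text
clock: 11.83
ee_pos: [0.6382, -0.0271, 0.1268]
tcp_rot: [2.649, -0.0, 1.666]
wrist_force: [5.9, 1.5, 2.2]
gripper_width: 0.0118
gripper_force: 45.0
```

```bash
python3 p.py
```

```text
tcp [ 0.63822872 -0.02710109  0.12683185] [ 2.64863693e+00 -3.73777518e-04  1.66599515e+00] toolz [ 0.47105767  0.04531087 -0.88093791] tooly [0.87696591 0.08356156 0.47323173] F [5.87549179 1.54127229 2.16494516] 44.99351978302002
TCP in screw frame mm [-55.5452029   -1.64786964  28.69190272]
rot err (rotvec screw frame, rad) [ 0.00018923 -0.00386834 -0.00043879]
```

>>> move_arm:
  targets:
    - {"x": 0.002, "y": 0.0002, "z": -0.004, "ax": 0, "ay": 0.03, "az": 0}
    - {"x": 0, "y": 0, "z": 0, "ax": 0, "ay": 0, "az": 0}
    - {"x": 0, "y": 0, "z": 0, "ax": 0, "ay": 0, "az": 0}
    - {"x": 0, "y": 0, "z": 0, "ax": 0, "ay": 0, "az": 0}
  newtons: 15

```text
clock: 12.17
ee_pos: [0.6385, -0.0271, 0.1266]
tcp_rot: [2.651, -0.0, 1.666]
wrist_force: [4.3, 1.4, 5.8]
gripper_width: 0.0121
gripper_force: 15.0
```

>>> move_arm:
  targets:
    - {"x": 0, "y": 0, "z": 0, "ax": 0, "ay": 0, "az": 0}
    - {"x": 0, "y": 0, "z": 0, "ax": 0, "ay": 0, "az": 0}
    - {"x": 0, "y": 0, "z": 0, "ax": 0, "ay": 0, "az": 0}
    - {"x": 0, "y": 0, "z": 0, "ax": 0, "ay": 0, "az": 0}
    - {"x": 0, "y": 0, "z": 0, "ax": 0, "ay": 0, "az": 0}
    - {"x": 0, "y": 0, "z": 0, "ax": 0, "ay": 0, "az": 0}
    - {"x": 0, "y": 0, "z": 0, "ax": 0, "ay": 0, "az": 0}
    - {"x": 0, "y": 0, "z": 0, "ax": 0, "ay": 0, "az": 0}
  fingers: -0.2

```text
clock: 12.83
ee_pos: [0.6369, -0.0266, 0.1251]
tcp_rot: [2.654, -0.002, 1.667]
wrist_force: [-0.3, -0.7, -0.6]
gripper_width: 0.0526
gripper_force: 0.0
```

```bash
python3 p.py
python3 - <<'E'
from h import *
d=snap('side','pics/side6.png'); cv2.imwrite('pics/z6.png',cv2.resize(d['color'][140:240,150:270,::-1],None,fx=6,fy=6,interpolation=cv2.INTER_CUBIC))
E
```

```text
tcp [ 0.63689063 -0.0266386   0.12512974] [ 2.65409803e+00 -1.69357476e-03  1.66651395e+00] toolz [ 0.4661267   0.04625647 -0.88350792] tooly [0.87954079 0.08364867 0.46841316] F [-0.26996345 -0.70728705 -0.59816499] 0.0
TCP in screw frame mm [-57.48179253  -1.05990297  27.794424  ]
rot err (rotvec screw frame, rad) [ 0.00159937  0.001593   -0.00059923]
```

View pics/z6.png

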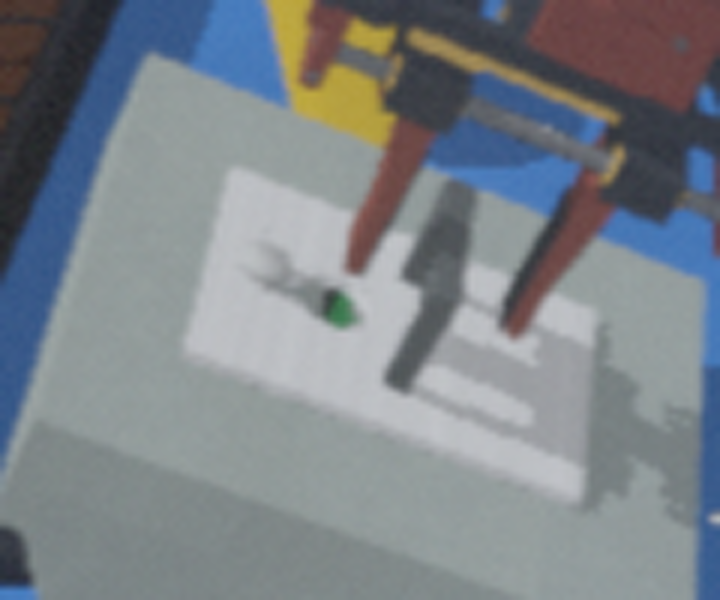

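The plate is flat, with the head at the slot's end (crop (265,262)). I'll retract along the normal and verify.

>>> move_arm:
  targets:
    - {"x": -0.052, "y": -0.005, "z": 0.098, "ax": 0, "ay": 0, "az": 0}
    - {"x": -0.052, "y": -0.005, "z": 0.098, "ax": 0, "ay": 0, "az": 0}
    - {"x": -0.052, "y": -0.005, "z": 0.098, "ax": 0, "ay": 0, "az": 0}
    - {"x": -0.052, "y": -0.005, "z": 0.098, "ax": 0, "ay": 0, "az": 0}
    - {"x": -0.052, "y": -0.005, "z": 0.098, "ax": 0, "ay": 0, "az": 0}
    - {"x": -0.052, "y": -0.005, "z": 0.098, "ax": 0, "ay": 0, "az": 0}
    - {"x": -0.052, "y": -0.005, "z": 0.098, "ax": 0, "ay": 0, "az": 0}
    - {"x": -0.052, "y": -0.005, "z": 0.098, "ax": 0, "ay": 0, "az": 0}

```text
clock: 13.55
ee_pos: [0.5867, -0.0314, 0.2199]
tcp_rot: [2.654, -0.002, 1.667]
wrist_force: [-0.0, -0.5, 1.1]
gripper_width: 0.0529
gripper_force: 0.0
```

>>> move_arm:
  targets:
    - {"x": -0.05, "y": -0.2, "z": 0.1, "ax": 0, "ay": 0, "az": 0}
    - {"x": -0.05, "y": -0.2, "z": 0.1, "ax": 0, "ay": 0, "az": 0}
    - {"x": -0.05, "y": -0.2, "z": 0, "ax": 0, "ay": 0, "az": 0}
    - {"x": -0.05, "y": -0.2, "z": 0, "ax": 0, "ay": 0, "az": 0}
    - {"x": -0.05, "y": -0.2, "z": 0, "ax": 0, "ay": 0, "az": 0}
    - {"x": -0.05, "y": -0.2, "z": 0, "ax": 0, "ay": 0, "az": 0}
    - {"x": 0, "y": -0.2, "z": 0, "ax": 0, "ay": 0, "az": 0}
    - {"x": 0, "y": -0.1, "z": 0, "ax": 0, "ay": 0, "az": 0}
    - {"x": 0, "y": 0, "z": 0, "ax": 0, "ay": 0, "az": 0}
    - {"x": 0, "y": 0, "z": 0, "ax": 0, "ay": 0, "az": 0}

```text
clock: 14.38
ee_pos: [0.551, -0.2114, 0.2432]
tcp_rot: [2.654, -0.002, 1.665]
wrist_force: [0.1, 0.2, -0.1]
gripper_width: 0.0527
gripper_force: 0.0
```

```bash
python3 look.py 7 | head -1
python3 - <<'E'
from p import *
for c in('top','side'):
    d=dict(np.load(c+'.npz')); W,hsv,q=plate(c,d)
    m=(q[...,2]>.0025)&(q[...,2]<.012)&(q[...,0]>-.16)&(q[...,0]<.05)&(abs(q[...,1])<.08)
    k=cv2.connectedComponentsWithStats(m.astype(np.uint8)); m=k[1]==1+k[2][1:,4].argmax(); P=q[m]
    co=np.linalg.lstsq(np.c_[P[:,:2],np.ones(len(P))],P[:,2],rcond=None)[0]
    print(c,len(P),cv2.minAreaRect(P[:,:2].astype(np.float32)),co,np.median(P[:,2]))
E
```

```text
tcp [ 0.55102427 -0.21142899  0.24315823] [ 2.65407337e+00 -2.49858106e-03  1.66538096e+00] toolz [ 0.46613333  0.0464384  -0.88349488] tooly [0.87965912 0.08227556 0.46843416] F [ 0.06405507  0.21724706 -0.05356488] 0.0
tcp [ 0.55084454 -0.21002597  0.24299404] [ 2.65444406 -0.00276988  1.66736111] toolz [ 0.46569129  0.04756879 -0.88366783] tooly [0.87967942 0.0839084  0.46810629] F [ 0.77192481 -0.19445398 -0.01900879] 0.0
TCP in screw frame mm [ -93.15505463 -175.40707474  180.29797257]
rot err (rotvec screw frame, rad) [ 0.00294737  0.00194033 -0.00035549]
top 2530 ((-0.0590372234582901, -0.0012972988188266754), (0.1156182661652565, 0.15853522717952728), 88.41866302490234) [ 0.00122955 -0.00061748  0.00499095] 0.004748394432100636
side 1879 ((-0.05522351711988449, -0.0034463293850421906), (0.15205161273479462, 0.1204090565443039), 0.41452834010124207) [ 0.00075375 -0.00119337  0.00544424] 0.005352827077743128
```

View pics/c7.png

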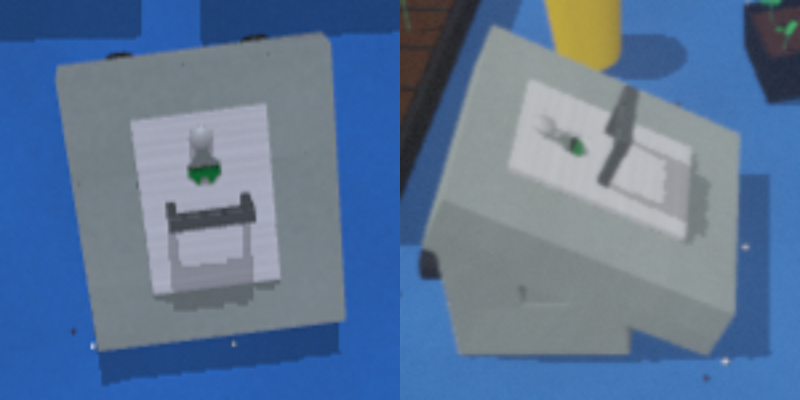

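View pics/top7.png

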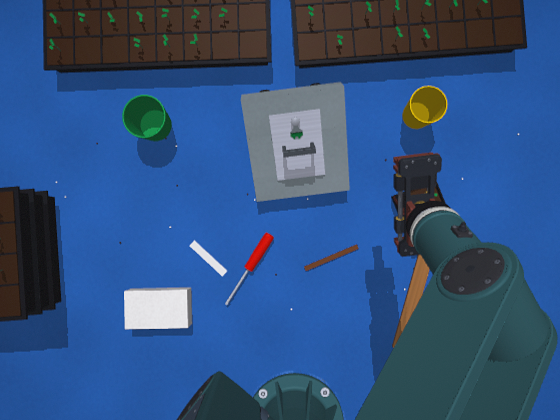

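The plate lies flat (top surface 5 mm above the face) and straight on the box. The screw head is at the slot's end (crop (202,135)), the recess is covered, and the bystanders haven't moved.

```bash
python3 -c "
from station import r
print(r.job_done())"
```

```text
the job is handed in; nothing more can be done
None
```

The cover plate is home on the screw, flat and straight over the recess and released; the other things were left where they were, and the job was handed in at about 14.5 s.

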